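# Lock the dust-filter cap on the jeweller's bench

## Task

Two dust-filter pots stand on the jeweller's bench: the blue cap is locked, but the red cap only sits loosely in its pot and stands proud. Press the red cap well down against its spring, only then turn it a quarter turn clockwise (seen from above; never force it round while it is up), and let it spring up into its lock with its grip bar in line with the white marks on the pot's rim, then let go. Leave the blue cap locked as it is.

Things in the scene. Friction and masses are not known exactly. Their poses are not given: they have to be found in the camera images.
- red_grip (a point): Centre of the upright grip bar on the loose red cap: 50 mm long (x), 18 wide (y), 42 tall (z up), white stripe on top. The cap's flat round top (56 mm across) lies 21 mm below this point. Two steel lugs stick out along x (80 mm tip to tip). At the start they rest in the pot's entry slots on a sprung plate, this point 123 mm above the bench, 3 mm sideways play. 0.12 kg.
- red_pot: Fixed pot, 104 mm wide, 80 high. Origin: underside centre, on the turning axis, z up. Entry slots along x (black stub at +x), locking notches and white marks along y. Spring: 5 N at start + 0.6 N/mm, bottoms at 20 mm. Pressed 12-20 mm (aim for 15) the cap turns, clockwise from above only, bar from pot x to y (90 deg, +-10). Eased or let go there it rises and locks, bar centre at 115 mm.
- blue_grip (a point): Centre of the like grip bar on the blue cap of the second, identical pot: a bystander, already locked. Bar 50 mm along this frame's y, 18 mm along x, 42 mm tall; centre 115 mm above the bench.
- blue_cap (a joint): Turn of the blue cap in its pot, rad: 0 = locked, grows counter-clockwise seen from above as it is undone (up to 1.57).

How it is judged:
On the way:
1. the red cap is pressed more than 11 mm down before it is turned (z of red_grip in the frame of red_pot below 0.112 m and angle between the x axis of red_grip and the x axis of red_pot, either way round below 0.3 rad), for 0.1 s.
At the end, for the whole second after the job is handed in: Red cap locked and let go: grip bar within 23 degrees of the pot's white marks (pot y), its centre 113.2 to 118 mm above the pot's underside and within 10 mm of its axis, upright within 6 degrees; blue cap turned less than 0.2 rad (z of red_grip in the frame of red_pot between 0.1132 and 0.118 m and horizontal distance between red_grip and red_pot below 0.01 m and angle between the x axis of red_grip and the y axis of red_pot, either way round below 0.4 rad and angle between red_grip's own z axis and vertical below 0.1 rad and value of joint blue_cap below 0.2 rad); the robot touches nothing.
It fails at once if the blue cap is turned out of its lock (value of joint blue_cap above 0.3 rad).
It fails at once if the red cap is forced round while it is not pressed in (z of red_grip in the frame of red_pot between 0.114 and 0.13 m and angle between the x axis of red_grip and the x axis of red_pot, either way round above 0.3 rad and angle between the x axis of red_grip and the y axis of red_pot, either way round above 0.42 rad).
It also fails if it takes over 32 s, if anything falls off the work surface, if the arm or the gripper's body presses on something with over 40 N, if the wrist force passes 120 N, or if a joint passes its speed limit or range.

## Robot

A 6-joint arm with a two-finger parallel gripper is mounted at the origin on the work surface. World frame = base frame: x ahead of the robot, y to its left, z up, the work surface at z = 0. Lengths are in m, angles in rad, forces in N, time in s.
With the tool pointing down it reaches from about 0.25 to 0.725 m from the base axis. Payload 4 kg.
Tool frame: the origin (TCP) lies on the centre line of the jaws, within the pads' length; the fingertips stand tip_reach ahead of it and the grasp point (between the pads) lies 5 mm behind it (tip_reach is the distance from the TCP to the fingertips, in m); z points along the fingers, y is the direction in which the jaws open and shut (so a half turn about z gives the same grasp; the last joint's range is limited). The gripper opens to 85 mm and grips with 20 to 120 N. Pads are 22 mm wide; open, the fingers measure 114 mm over their backs; the gripper's body (76 mm by 85 mm) begins 54 mm behind the grasp point. The pads swing forward as they close: fully open they stand 13 mm farther back than shut.
Start: joints at [-1.202, 0.241, 0.005, 1.335, 0, 1.571], TCP at [0.18, -0.466, 0.245] pointing down, gripper open.
Joint ranges: [-2.72, 2.72], [-1.05, 1.87], [-1.09, 1.28], [-1.99, 2.15], [-1.42, 1.44], [-3.14, 3.14]. Speed limits (rad/s): [2.79, 2.79, 3.14, 3.14, 3.14, 3.14].

## Interface

Orientations are given as a unit quaternion [x, y, z, w].
In Python, from workcell import * gives the robot as it stands.
- The arm moves only by the tool arm_command, never from a script. Its arguments are lists of equal length, an entry for each row: "translation": the shift along the tool's x, y, z in cm, a list of three; "turn": the turn about the tool's z in rad; "hand": the closure, from 0 (fully open) to 1 (shut). In form: {"translation": [[x, y, z], ...], "turn": [turn, ...], "hand": [hand, ...]}. A call has 1 to 5 rows; each row is the pose to reach, as a shift and turn from the pose commanded when the call began, along the tool's axes at that moment; what a row does not reach only later rows make up. A row lasts 1/12 s, in which the tool goes at most 41.7 mm and 7.16 degrees, less where a joint would pass 70% of its speed; a pose out of reach is approached as far as the arm can. A call with a gripper value outside its range is refused whole. The fingers move at their own pace and stop on an object; the grip force is fixed at half the most. Time passes only in rows, so rows that repeat a pose let the fingers close. It gives the time, the measured TCP pose, the force and the opening at its end, in the units of the state.
- get_obs(): the state, without advancing time (a new reading comes with each control period).
- camera(name): name is "scene" or "top"; returns (picture, depth): 480x640x3 uint8, red, green, blue; 480x640 float32, m along the optical axis (not along the pixel's ray), 0 where there is no reading.
- camera_info(name): a dict with "mtx" (3x3 intrinsics, pixels), "dist_coeffs" ([k1, k2, p1, p2, k3] as OpenCV has them; the pictures are not rectified), "world_to_cam" (4x4, takes a point from world to camera coordinates). Camera axes: x right, y down, z forward; pixel columns grow to the right and rows downward; lengths in m; the calibration is good to about 2 mm. A picture is of the moment at which its call begins. camera_info takes no time and is no camera call.
- job_done(): hands the job in, once; it reports no verdict.
Trained networks look in the newest picture that a camera, given by its name, has taken for a name from the list of things; names that differ only in an ending like _2 or _b are one class to them, and where a whole thing is asked for, a point or a joint stands for the part that bears it (a point fixed in the world has none). Each returns a list of dicts, best first, with "conf" (0 to 1); they miss things now and then, are a little off and sometimes report something else, mostly with a low value. They report only what shows in the picture. A call takes as long as a camera call.
- search_frame(camera, name): "location" ([row, column] in pixels, amid what is visible of it).
- spot_point(camera, name): "location" ([row, column] in pixels: a listed point, or the origin of a listed thing).
The state is a dict: "clock": time; "joint_pos": joint angles; "joint_vel": joint speeds; "tau": joint torques, N m; "eef_pos": TCP position; "tool_rot": TCP orientation; "ft_force": force on the tool from outside, world axes, zero at the start; "ft_torque": the same for the moment, N m; "grip_width": finger opening in m.
Only numpy, scipy, OpenCV 4.12 (cv2) and the standard library are available. Lean on these libraries where they do the work, as an engineer would, in place of code of your own. Each camera call takes 0.05 s, during which the arm holds its last target. There are 200 camera calls.

## Working session

There is one attempt and no reset: what is moved stays moved. The work goes in short steps, Python scripts to look and compute and a tool call to move; the robot and the scene stay as the last step left them, time stands still between calls to the robot, and variables do not carry over. Pictures are saved under pics/ and viewed, about 8 in all and at most 12, crops included, and the job is handed in when it is done.

Besides the shell and the picture viewer there is one more tool, called after "Emit:" as name(argument=value, ...), one argument or row to a line, values as JSON. arm_command: Moves the arm, as the interface text tells. Its arguments: {"type":"object","properties":{"translation":{"type":"array","items":{"type":"array","items":{"type":"number"}}},"turn":{"type":"array","items":{"type":"number"}},"hand":{"type":"array","items":{"type":"number"}}},"required":["translation","turn","hand"]}

```bash
mkdir -p pics; cat > h.py <<'E'
from workcell import *
import numpy as np, cv2
def snap(n):
    p,d=camera(n); return p,d,camera_info(n)
def save(p,f,box=None,s=1):
    if box: p=p[box[0]:box[1],box[2]:box[3]]
    p=cv2.resize(p,None,fx=s,fy=s,interpolation=cv2.INTER_CUBIC)
    cv2.imwrite('pics/'+f,p[:,:,::-1])
def ray(ci,rc):
    u=cv2.undistortPoints(np.array([[[rc[1],rc[0]]]],float),ci['mtx'],np.array(ci['dist_coeffs']))[0,0]
    T=np.linalg.inv(ci['world_to_cam']); return T[:3,3],T[:3,:3]@np.array([u[0],u[1],1.])
def atz(ci,rc,z):
    o,d=ray(ci,rc); return o+d*(z-o[2])/d[2]
E
python3 - <<'E'
from h import *
o=get_obs();print(o)
for n in("scene","top"):
    p,d,ci=snap(n);save(p,n+'1.png')
    print(n,ci['world_to_cam'])
    for t in("red_grip","red_pot","blue_grip"):
        for r in spot_point(n,t)[:3]: print(t,r,atz(ci,r['location'],{'red_grip':.123,'red_pot':0,'blue_grip':.115}[t]).round(4))
E
```

```text
{'clock': 0.0, 'joint_pos': array([-1.20199770e+00,  2.41457977e-01,  3.71421982e-03,  1.33519126e+00,
       -2.70058797e-05,  1.57081125e+00]), 'joint_vel': array([-0.00017079, -0.00128442,  0.00132731, -0.00069188,  0.00020686,
        0.00120785]), 'tau': array([ 4.13234156e-04, -3.72318435e+01,  2.52406597e+01,  1.69592845e-02,
       -1.35096388e-04, -8.45767147e-06]), 'eef_pos': array([ 0.1800224 , -0.46581968,  0.24438663]), 'tool_rot': array([ 9.83047371e-01,  1.83348637e-01, -2.09352632e-04, -1.04873802e-03]), 'ft_force': array([-0.21772238,  1.21944138,  0.37066012]), 'ft_torque': array([-0.06417645, -0.02932427, -0.01421222]), 'grip_width': 0.08540622806154519}
scene [[-0.11098363  0.99376946  0.01024173  0.05436301]
 [ 0.80279897  0.09572136 -0.58851613 -0.38223372]
 [-0.58582971 -0.05709361 -0.8084206   1.16465896]
 [ 0.          0.          0.          1.        ]]
red_grip {'location': [216.0, 458.9], 'conf': 0.93} [0.5077 0.1895 0.123 ]
red_pot {'location': [262.6, 444.2], 'conf': 0.55} [0.5051 0.1918 0.    ]
blue_grip {'location': [246.7, 179.9], 'conf': 0.81} [ 0.6002 -0.1886  0.115 ]
top [[ 0.0242261  -0.99942677  0.02364781 -0.02564104]
 [-0.98291565 -0.02812974 -0.18189432  0.5489824 ]
 [ 0.18245526 -0.01883722 -0.98303369  0.70387234]
 [ 0.          0.          0.          1.        ]]
red_grip {'location': [244.1, 155.6], 'conf': 0.76} [0.5076 0.1928 0.123 ]
red_pot {'location': [261.1, 178.5], 'conf': 0.64} [0.5009 0.1912 0.    ]
blue_grip {'location': [182.0, 451.9], 'conf': 0.56} [ 0.6021 -0.1862  0.115 ]
```

```bash
python3 - <<'E'
from h import *
p=cv2.imread('pics/top1.png')[:,:,::-1]; q=cv2.imread('pics/scene1.png')[:,:,::-1]
a=cv2.resize(p[150:350,60:260],(400,400)); b=cv2.resize(q[140:340,350:550],(400,400))
save(np.hstack([a,b]),'red1.png')
E
```

```text
(no output)
```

View pics/red1.png

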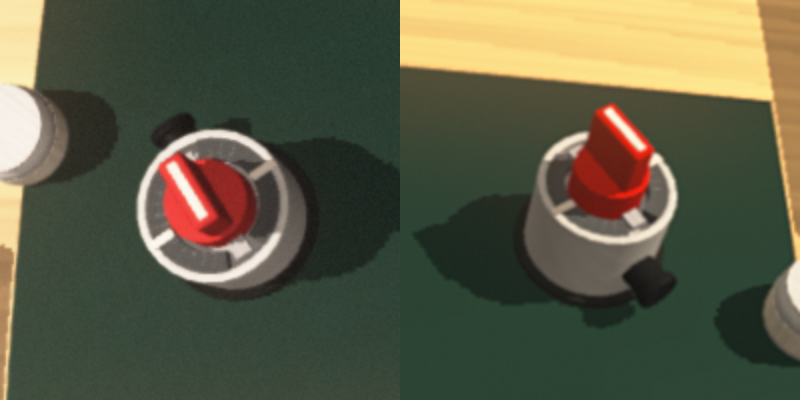

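View pics/scene1.png

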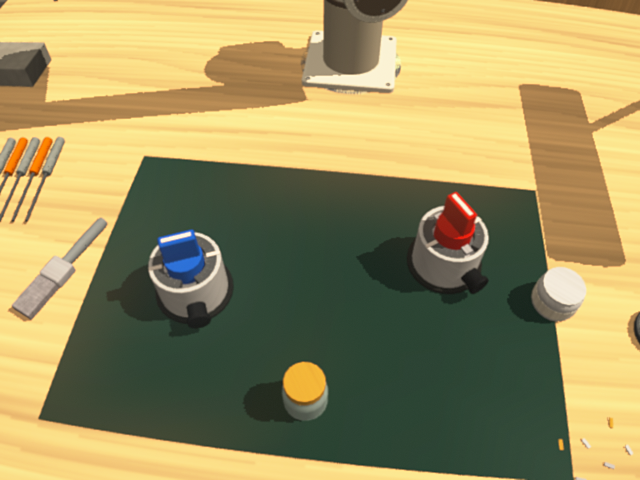

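The red bar runs toward the black stub. In the top view its stripe goes from about (232,144) to (259,161) in row and column. Next I measure the stripe angle, the stub and the rim.

```bash
python3 - <<'E'
from h import *
from scipy.optimize import least_squares
boxes={'top':(150,350,60,260),'scene':(140,340,350,550)}
for n,rc in(('top',(244,155)),('scene',(216,459))):
    p,d,ci=snap(n); 
    # stripe: white comps near grip
    w=((p.min(2)>165)).astype(np.uint8); k,l,st,c=cv2.connectedComponentsWithStats(w)
    for i in range(1,k):
        if np.hypot(c[i][1]-rc[0],c[i][0]-rc[1])<18 and st[i,4]>15:
            rr,cc=np.where(l==i); X=np.array([atz(ci,(r,q),.144)[:2] for r,q in zip(rr,cc)])
            (m,s,a)=cv2.minAreaRect((X*1000).astype(np.float32)); v=np.linalg.eigh(np.cov(X.T))[1][:,1]
            print(n,'stripe',st[i],X.mean(0).round(4),np.array(s).round(1),np.degrees(np.arctan2(v[1],v[0])))
    # cloud
    b=boxes[n]; T=np.linalg.inv(ci['world_to_cam']); P=[];
    for r in range(b[0],b[1]):
        for q in range(b[2],b[3]):
            if d[r,q]>0:
                o,v=ray(ci,(r,q)); P.append(np.r_[o+v*d[r,q],p[r,q]])
    P=np.array(P); near=np.hypot(P[:,0]-.505,P[:,1]-.191)<.075
    rim=P[near&(abs(P[:,2]-.08)<.006)]; R=np.hypot(rim[:,0]-.505,rim[:,1]-.191); rim=rim[(R>.04)&(rim[:,3:].min(1)>120)]
    f=least_squares(lambda x:np.hypot(rim[:,0]-x[0],rim[:,1]-x[1])-x[2],[.505,.191,.048],loss='soft_l1',f_scale=.002)
    print(n,'rim',len(rim),f.x.round(4),np.median(rim[:,2]))
    g=P[near&(P[:,2]>.135)]; print(n,'bar top',len(g),g[:,:3].mean(0).round(4),np.percentile(g[:,2],[50,95]))
    st=P[(P[:,3:].max(1)<60)&(P[:,2]>.02)&(P[:,2]<.09)&(np.hypot(P[:,0]-.505,P[:,1]-.191)>.058)&(np.hypot(P[:,0]-.505,P[:,1]-.191)<.09)]
    m=st[:,:3].mean(0); print(n,'stub',len(st),m, np.degrees(np.arctan2(m[1]-f.x[1],m[0]-f.x[0])))
o=get_obs();R=cv2.Rodrigues(np.zeros(3))[0]
from scipy.spatial.transform import Rotation as Ro
print(Ro.from_quat(o['tool_rot']).as_matrix().round(3))
E
```

```text
top stripe [129 215  71  76 809] [0.4903 0.1826] [93.4 85.5] -164.96270783691523
top stripe [143 231  20  29 161] [0.5037 0.1901] [40.   6.1] -144.18085466648034
top rim 1043 [0.5033 0.1903 0.0484] 0.08024235825141468
top bar top 604 [0.5031 0.1886 0.1438] [0.14404163 0.14618885]
top stub 233 [0.56132467 0.23113283 0.04682285] 35.15866772048851
scene stripe [453 194  19  21  95] [0.5036 0.1898] [40.1  6. ] -144.774372034247
scene rim 563 [0.5043 0.1907 0.0481] 0.07897524075173079
scene bar top 458 [0.5065 0.1889 0.1421] [0.14275976 0.14518785]
scene stub 322 [0.56294006 0.22991401 0.04161144] 33.81164308075827
[[ 0.933  0.361 -0.   ]
 [ 0.361 -0.933  0.   ]
 [ 0.    -0.    -1.   ]]
```

Emit:
arm_command(
  translation=[
    [2,-1.8,0],
    [5,-4.6,0],
    [8.4,-7.7,0],
    [11.6,-10.6,0],
    [14.7,-13.5,0],
  ],
  turn=[-0.12,-0.24,-0.36,-0.48,-0.6],
  hand=[0,0,0,0,0],
)

```text
clock: 0.92
eef_pos: [0.2661, -0.2919, 0.2453]
tool_rot: [0.884, 0.468, 0.0, 0.0]
ft_force: [1.9, 0.3, 0.1]
grip_width: 0.0852
```

```bash
cat >> h.py <<'E'
from scipy.spatial.transform import Rotation as Ro
def st(tgt=None):
    o=get_obs(); R=Ro.from_quat(o['tool_rot']).as_matrix()
    print(round(o['clock'],2),o['eef_pos'].round(4),'yaw',np.arctan2(R[1,0],R[0,0]).round(4),'tilt z',R[:,2].round(3),'j',o['joint_pos'].round(3),'F',o['ft_force'].round(1),'w',o['grip_width'].round(4))
    if tgt is not None: print('shift cm',(R.T@(np.array(tgt)-o['eef_pos'])*100).round(2))
E
python3 -c "
from h import *; st([.504,.190,.244])
import workcell; print([a for a in dir(workcell) if not a.startswith('_')])"
```

```text
Traceback (most recent call last):
  File "h.py", line 17, in st
    print(round(o['clock'],2),o['eef_pos'].round(4),'yaw',np.arctan2(R[1,0],R[0,0]).round(4),'tilt z',R[:,2].round(3),'j',o['joint_pos'].round(3),'F',o['ft_force'].round(1),'w',o['grip_width'].round(4))
                                                                                                                                                                                 ^^^^^^^^^^^^^^^^^^^^^
AttributeError: 'float' object has no attribute 'round'
```

```bash
sed -i "s/o\['grip_width'\].round(4)/round(o['grip_width'],4)/" h.py; python3 -c "
from h import *; st([.504,.190,.244])
import workcell; print([a for a in dir(workcell) if not a.startswith('_')])"
```

```text
0.92 [ 0.2661 -0.2919  0.2453] yaw 0.9734 tilt z [ 0.001 -0.    -1.   ] j [-0.832  0.032 -0.24   1.298  0.     1.336] F [1.9 0.3 0.1] w 0.0852
shift cm [53.23 -7.44  0.14]
['Unreachable', 'camera', 'camera_info', 'get_obs', 'job_done', 'search_frame', 'spot_point', 'tip_reach']
```

Emit:
arm_command(
  translation=[
    [4,-0.6,0],
    [8,-1.1,0],
    [12,-1.7,0],
    [16,-2.2,0],
    [20,-2.8,0],
  ],
  turn=[-0.12,-0.24,-0.36,-0.48,-0.6],
  hand=[0,0,0,0,0],
)

```text
clock: 1.33
eef_pos: [0.3565, -0.111, 0.2457]
tool_rot: [0.706, 0.708, 0.0, 0.001]
ft_force: [0.8, -0.6, -0.7]
grip_width: 0.0853
```

```bash
python3 -c "
from h import *; st([.504,.190,.244]); import workcell; print(workcell.tip_reach)"
```

```text
1.33 [ 0.3565 -0.111   0.2457] yaw 1.5744 tilt z [ 0.001 -0.001 -1.   ] j [-0.302 -0.013 -0.285  1.298 -0.     1.265] F [ 0.8 -0.6 -0.7] w 0.0853
shift cm [30.04 14.86  0.18]
0.014
```

Emit:
arm_command(
  translation=[
    [3.6,1.8,0],
    [7.2,3.6,0],
    [10.8,5.3,0],
    [14.4,7.1,0],
    [18,8.9,0],
  ],
  turn=[-0.12,-0.24,-0.36,-0.48,-0.6],
  hand=[0,0,0,0,0],
)

```text
clock: 1.75
eef_pos: [0.4458, 0.0692, 0.2456]
tool_rot: [0.465, 0.886, 0.0, 0.0]
ft_force: [1.0, -1.6, 0.5]
grip_width: 0.0852
```

```bash
python3 -c "
from h import *; st([.504,.190,.244])"
```

```text
1.75 [0.4458 0.0692 0.2456] yaw 2.1753 tilt z [ 0.001 -0.    -1.   ] j [ 0.154  0.143 -0.116  1.311 -0.     1.12 ] F [ 1.  -1.6  0.5] w 0.0852
shift cm [ 6.63 11.65  0.17]
```

Emit:
arm_command(
  translation=[
    [1.6,2.8,0],
    [3.2,5.6,0],
    [4.6,8.2,0],
    [5.6,9.9,0],
    [6.2,10.9,0],
  ],
  turn=[-0.12,-0.24,-0.36,-0.48,-0.6],
  hand=[0,0,0,0,0],
)

```text
clock: 2.17
eef_pos: [0.5014, 0.1822, 0.2449]
tool_rot: [0.181, 0.983, 0.0, 0.0]
ft_force: [0.2, -0.7, 1.0]
grip_width: 0.0853
```

Emit:
arm_command(
  translation=[
    [0,0,0],
    [0,0,0],
    [0,0,0],
    [0,0,0],
    [0,0,0],
  ],
  turn=[-0.12,-0.24,-0.36,-0.48,-0.6],
  hand=[0,0,0,0,0],
)

```text
clock: 2.58
eef_pos: [0.5005, 0.1798, 0.2452]
tool_rot: [-0.116, 0.993, -0.0, -0.0]
ft_force: [-0.6, -0.6, 0.2]
grip_width: 0.0854
```

Emit:
arm_command(
  translation=[
    [0,0,0],
    [0,0,0],
    [0,0,0],
    [0,0,0],
    [0,0,0],
  ],
  turn=[-0.12,-0.24,-0.36,-0.39,-0.39],
  hand=[0,0,0,0,0],
)

```text
clock: 3.0
eef_pos: [0.5005, 0.1797, 0.2453]
tool_rot: [-0.304, 0.953, -0.0, -0.0]
ft_force: [-0.1, 0.2, 0.0]
grip_width: 0.0857
```

```bash
python3 -c "
from h import *; st([.504,.190,.244])"
```

```text
3.0 [0.5005 0.1797 0.2453] yaw -2.524 tilt z [-0. -0. -1.] j [ 0.345  0.304  0.09   1.357 -0.    -0.273] F [-0.1  0.2  0. ] w 0.0857
shift cm [-0.88  0.64  0.13]
```

Emit:
arm_command(
  translation=[
    [-0.5,0.35,2],
    [-0.88,0.65,4.5],
    [-0.88,0.65,7],
    [-0.88,0.65,8.5],
    [-0.88,0.65,8.5],
  ],
  turn=[0,0,0,0,0],
  hand=[0,0,0,0,0],
)

```text
clock: 3.42
eef_pos: [0.5014, 0.1892, 0.1565]
tool_rot: [-0.303, 0.953, -0.0, -0.004]
ft_force: [-0.5, -0.5, 0.1]
grip_width: 0.0854
```

```bash
python3 - <<'E'
from h import *
st([.504,.190,.122])
p,_,_=snap('top');q,_,_=snap('scene')
a=cv2.resize(p[150:350,60:260],(400,400)); b=cv2.resize(q[140:340,350:550],(400,400))
save(np.hstack([a,b]),'red2.png')
E
```

```text
3.42 [0.5014 0.1892 0.1565] yaw -2.5252 tilt z [-0.007 -0.003 -1.   ] j [ 0.361  0.37  -0.052  1.156  0.    -0.256] F [-0.5 -0.5  0.1] w 0.0854
shift cm [-0.28 -0.09  3.45]
```

View pics/red2.png

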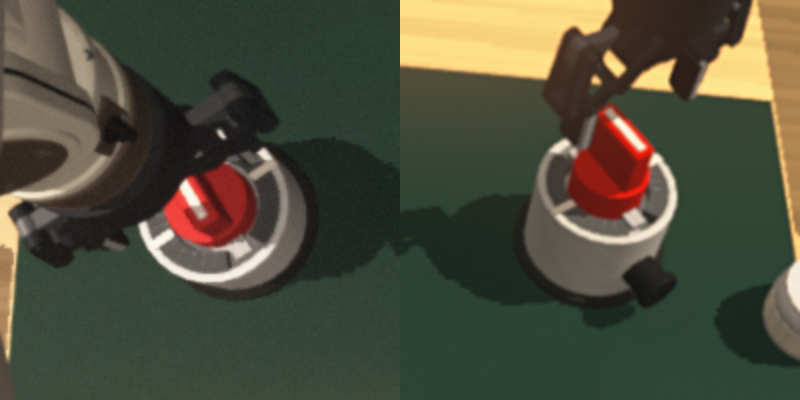

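Pads straddle the bar. Now I descend to grasp depth, still open.

Emit:
arm_command(
  translation=[
    [0,0,1],
    [0,0,2.2],
    [0,0,3.2],
    [0,0,3.2],
    [0,0,3.2],
  ],
  turn=[0,0,0,0,0],
  hand=[0,0,0,0,0],
)

```text
clock: 3.93
eef_pos: [0.5038, 0.19, 0.1282]
tool_rot: [-0.304, 0.953, -0.0, -0.0]
ft_force: [-0.4, -0.2, -0.5]
grip_width: 0.0851
```

```bash
python3 -c "
from h import *; st([.504,.190,.122])"
```

```text
3.93 [0.5038 0.19   0.1282] yaw -2.5246 tilt z [-0.001 -0.    -1.   ] j [ 0.361  0.394 -0.096  1.082 -0.    -0.256] F [-0.4 -0.2 -0.5] w 0.0851
shift cm [-0.02 -0.01  0.62]
```

Emit:
arm_command(
  translation=[
    [0,0,0.5],
    [0,0,0.5],
    [0,0,0.5],
    [0,0,0.5],
    [0,0,0.5],
  ],
  turn=[0,0,0,0,0],
  hand=[0,0.3,0.6,0.8,1],
)

```text
clock: 4.35
eef_pos: [0.5042, 0.1902, 0.1236]
tool_rot: [-0.304, 0.953, 0.0, 0.0]
ft_force: [0.3, 0.2, -0.8]
grip_width: 0.039
```

Emit:
arm_command(
  translation=[
    [0,0,0],
    [0,0,0],
    [0,0,0],
    [0,0,0],
    [0,0,0],
  ],
  turn=[0,0,0,0,0],
  hand=[1,1,1,1,1],
)

```text
clock: 4.77
eef_pos: [0.5041, 0.1901, 0.1237]
tool_rot: [-0.304, 0.953, -0.0, 0.0]
ft_force: [0.6, -1.2, 3.1]
grip_width: 0.0171
```

```bash
python3 -c "
from h import *; st([.504,.190,.122])"
```

```text
4.77 [0.5041 0.1901 0.1237] yaw -2.5245 tilt z [ 0.001  0.    -1.   ] j [ 0.361  0.398 -0.102  1.07  -0.    -0.256] F [ 0.6 -1.2  3.1] w 0.0171
shift cm [0.01 0.   0.17]
```

Emit:
arm_command(
  translation=[
    [0,0,0.4],
    [0,0,0.8],
    [0,0,1.2],
    [0,0,1.5],
    [0,0,1.5],
  ],
  turn=[0,0,0,0,0],
  hand=[1,1,1,1,1],
)

```text
clock: 5.18
eef_pos: [0.5043, 0.1902, 0.1091]
tool_rot: [-0.304, 0.953, -0.0, 0.001]
ft_force: [-2.4, -2.7, 11.9]
grip_width: 0.0171
```

Emit:
arm_command(
  translation=[
    [0,0,0],
    [0,0,0],
  ],
  turn=[0,0],
  hand=[1,1],
)

```text
clock: 5.35
eef_pos: [0.5043, 0.1902, 0.1097]
tool_rot: [-0.304, 0.953, 0.0, 0.001]
ft_force: [-3.1, -1.7, 11.6]
grip_width: 0.0171
```

```bash
python3 - <<'E'
from h import *
st([.504,.190,.108])
p,d,ci=snap('scene')
save(p,'p3.png',(140,340,350,550),3)
w=(p.min(2)>165).astype(np.uint8); k,l,s,c=cv2.connectedComponentsWithStats(w)
for i in range(1,k):
    if np.hypot(c[i][1]-220,c[i][0]-459)<25 and s[i,4]>15:
        rr,cc=np.where(l==i); print(s[i],atz(ci,c[i][::-1],.129).round(4),atz(ci,c[i][::-1],.144).round(4))
E
```

```text
5.35 [0.5043 0.1902 0.1097] yaw -2.5244 tilt z [ 0.002  0.001 -1.   ] j [ 0.361  0.411 -0.122  1.035 -0.    -0.257] F [-3.1 -1.7 11.6] w 0.0171
shift cm [0.03 0.   0.17]
[462 214   8   7  31] [0.513  0.1977 0.129 ] [0.5253 0.1939 0.144 ]
```

View pics/p3.png

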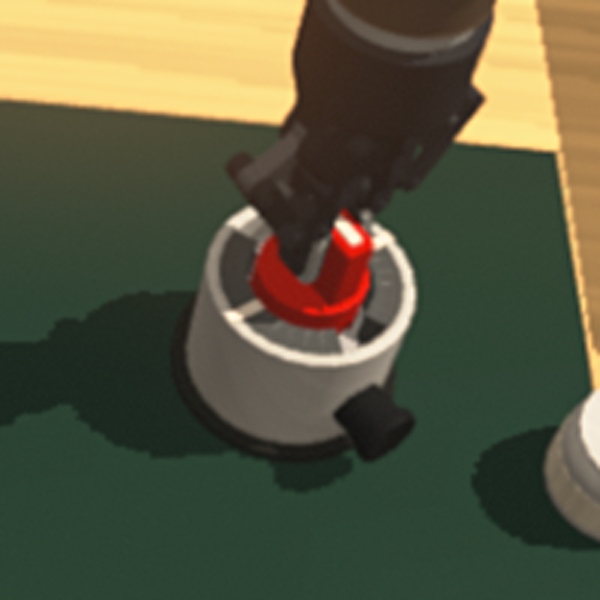

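The cap is clearly lower. The force suggests slightly less depth than the TCP travel, so I press 2 mm more.

Emit:
arm_command(
  translation=[
    [0,0,0.2],
    [0,0,0.2],
    [0,0,0.2],
  ],
  turn=[0,0,0],
  hand=[1,1,1],
)

```text
clock: 5.65
eef_pos: [0.5043, 0.1902, 0.1078]
tool_rot: [-0.304, 0.953, 0.0, 0.001]
ft_force: [-2.4, -2.1, 12.0]
grip_width: 0.0175
```

```bash
python3 - <<'E'
from h import *
st()
for n in('scene','top'):
    p,d,ci=snap(n); T=np.linalg.inv(ci['world_to_cam'])
    hsv=cv2.cvtColor(p,cv2.COLOR_RGB2HSV); m=((hsv[...,0]<8)|(hsv[...,0]>172))&(hsv[...,1]>170)&(hsv[...,2]>70)&(d>0)
    rr,cc=np.where(m); P=np.array([ (lambda ov:ov[0]+ov[1]*d[r,c])(ray(ci,(r,c))) for r,c in zip(rr,cc)])
    k=np.hypot(P[:,0]-.504,P[:,1]-.19)<.04; h,e=np.histogram(P[k,2],np.arange(.07,.15,.003)); print(n,list(zip(e.round(3),h)))
E
```

```text
5.65 [0.5043 0.1902 0.1078] yaw -2.5244 tilt z [ 0.002  0.001 -1.   ] j [ 0.361  0.413 -0.125  1.031 -0.    -0.257] F [-2.4 -2.1 12. ] w 0.0175
scene [(np.float64(0.07), np.int64(7)), (np.float64(0.073), np.int64(15)), (np.float64(0.076), np.int64(38)), (np.float64(0.079), np.int64(48)), (np.float64(0.082), np.int64(154)), (np.float64(0.085), np.int64(190)), (np.float64(0.088), np.int64(19)), (np.float64(0.091), np.int64(23)), (np.float64(0.094), np.int64(18)), (np.float64(0.097), np.int64(19)), (np.float64(0.1), np.int64(23)), (np.float64(0.103), np.int64(17)), (np.float64(0.106), np.int64(28)), (np.float64(0.109), np.int64(15)), (np.float64(0.112), np.int64(22)), (np.float64(0.115), np.int64(19)), (np.float64(0.118), np.int64(17)), (np.float64(0.121), np.int64(16)), (np.float64(0.124), np.int64(48)), (np.float64(0.127), np.int64(46)), (np.float64(0.13), np.int64(0)), (np.float64(0.133), np.int64(1)), (np.float64(0.136), np.int64(0)), (np.float64(0.139), np.int64(0)), (np.float64(0.142), np.int64(0)), (np.float64(0.145), np.int64(0))]
top [(np.float64(0.07), np.int64(18)), (np.float64(0.073), np.int64(13)), (np.float64(0.076), np.int64(19)), (np.float64(0.079), np.int64(21)), (np.float64(0.082), np.int64(65)), (np.float64(0.085), np.int64(266)), (np.float64(0.088), np.int64(49)), (np.float64(0.091), np.int64(9)), (np.float64(0.094), np.int64(8)), (np.float64(0.097), np.int64(8)), (np.float64(0.1), np.int64(9)), (np.float64(0.103), np.int64(7)), (np.float64(0.106), np.int64(6)), (np.float64(0.109), np.int64(10)), (np.float64(0.112), np.int64(7)), (np.float64(0.115), np.int64(9)), (np.float64(0.118), np.int64(10)), (np.float64(0.121), np.int64(11)), (np.float64(0.124), np.int64(26)), (np.float64(0.127), np.int64(81)), (np.float64(0.13), np.int64(4)), (np.float64(0.133), np.int64(0)), (np.float64(0.136), np.int64(0)), (np.float64(0.139), np.int64(1)), (np.float64(0.142), np.int64(0)), (np.float64(0.145), np.int64(0))]
```

Both cameras give the cap top at about 86 mm, so it is pressed about 16 mm. Now the clockwise turn (positive about the tool's z).

Emit:
arm_command(
  translation=[
    [0,0,0],
    [0,0,0],
    [0,0,0],
    [0,0,0],
    [0,0,0],
  ],
  turn=[0.06,0.15,0.25,0.35,0.45],
  hand=[1,1,1,1,1],
)

```text
clock: 6.17
eef_pos: [0.5059, 0.1908, 0.1086]
tool_rot: [-0.081, 0.997, 0.001, 0.003]
ft_force: [0.1, -0.8, 11.3]
grip_width: 0.0172
```

```bash
python3 - <<'E'
from h import *
st([.5043,.1902,.1078]); print(get_obs()['ft_torque'])
E
```

```text
6.17 [0.5059 0.1908 0.1086] yaw -2.9789 tilt z [ 0.005  0.002 -1.   ] j [ 0.361  0.413 -0.123  1.029 -0.     0.198] F [ 0.1 -0.8 11.3] w 0.0172
shift cm [ 0.17 -0.03  0.07]
[-0.23955628  0.25748712  0.17576469]
```

Turning freely with low force and torque, so I continue.

Emit:
arm_command(
  translation=[
    [0,0,0.05],
    [0,0,0.05],
    [0,0,0.05],
    [0,0,0.05],
    [0,0,0.05],
  ],
  turn=[0.1,0.2,0.32,0.44,0.55],
  hand=[1,1,1,1,1],
)

```text
clock: 6.58
eef_pos: [0.5062, 0.1907, 0.1082]
tool_rot: [0.193, 0.981, 0.001, 0.003]
ft_force: [0.7, 0.5, 12.1]
grip_width: 0.0173
```

Emit:
arm_command(
  translation=[
    [0,0,0],
    [0,0,0],
    [0,0,0],
    [0,0,0],
    [0,0,0],
  ],
  turn=[0.12,0.24,0.36,0.48,0.57],
  hand=[1,1,1,1,1],
)

```text
clock: 7.0
eef_pos: [0.5062, 0.1907, 0.1082]
tool_rot: [0.461, 0.887, 0.002, 0.002]
ft_force: [0.7, -1.4, 12.5]
grip_width: 0.0172
```

```bash
python3 - <<'E'
from h import *
st([.5043,.1902,.1078]); print(get_obs()['ft_torque'])
p,d,ci=snap('scene');q,_,_=snap('top')
a=cv2.resize(q[150:350,60:260],(400,400)); b=cv2.resize(p[140:340,350:550],(400,400))
save(np.hstack([a,b]),'p4.png')
E
```

```text
7.0 [0.5062 0.1907 0.1082] yaw 2.1836 tilt z [ 0.006  0.002 -1.   ] j [ 3.610e-01  4.130e-01 -1.240e-01  1.028e+00 -1.000e-03  1.319e+00] F [ 0.7 -1.4 12.5] w 0.0172
shift cm [ 0.07 -0.19  0.04]
[-0.22288906  0.19722316  0.123132  ]
```

View pics/p4.png

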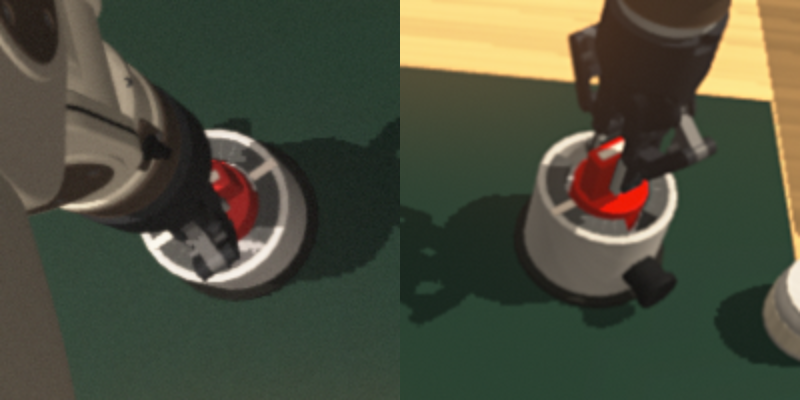

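The bar now lies along the white marks (yaw 125°, pot y about 125°). I ease up about 8 mm and feel for the lock.

Emit:
arm_command(
  translation=[
    [0,0,-0.2],
    [0,0,-0.4],
    [0,0,-0.6],
    [0,0,-0.75],
    [0,0,-0.75],
  ],
  turn=[0,0,0,0,0],
  hand=[1,1,1,1,1],
)

```text
clock: 7.52
eef_pos: [0.5062, 0.1908, 0.1153]
tool_rot: [0.459, 0.889, 0.002, 0.002]
ft_force: [-0.3, -0.1, 7.6]
grip_width: 0.0172
```

```bash
python3 - <<'E'
from h import *
st([.5043,.1902,.1157]); print(get_obs()['ft_torque'])
E
```

```text
7.52 [0.5062 0.1908 0.1153] yaw 2.1885 tilt z [ 0.006  0.002 -1.   ] j [ 0.361  0.406 -0.114  1.045 -0.     1.314] F [-0.3 -0.1  7.6] w 0.0172
shift cm [ 0.06 -0.19 -0.04]
[-0.07315073 -0.07169891 -0.08456268]
```

Emit:
arm_command(
  translation=[
    [0,0,0],
    [0,0,0],
    [0,0,0],
    [0,0,0],
    [0,0,0],
  ],
  turn=[0,0,0,0,0],
  hand=[0.5,0,0,0,0],
)

```text
clock: 7.93
eef_pos: [0.5035, 0.1899, 0.1126]
tool_rot: [0.459, 0.889, -0.0, -0.0]
ft_force: [-0.6, -0.0, -0.1]
grip_width: 0.0767
```

Emit:
arm_command(
  translation=[
    [0,0,-1],
    [0,0,-3],
    [0,0,-6],
    [0,0,-10],
    [0,0,-13],
  ],
  turn=[0,0,0,0,0],
  hand=[0,0,0,0,0],
)

```text
clock: 8.35
eef_pos: [0.5041, 0.1901, 0.2465]
tool_rot: [0.459, 0.889, 0.001, 0.001]
ft_force: [0.4, 0.4, -0.1]
grip_width: 0.0854
```

Emit:
arm_command(
  translation=[
    [-3,0,0],
    [-6.5,0,0],
    [-10,0,0],
    [-13,0,0],
    [-14,0,0],
  ],
  turn=[0,0,0,0,0],
  hand=[0,0,0,0,0],
)

```text
clock: 8.77
eef_pos: [0.587, 0.0726, 0.2438]
tool_rot: [0.46, 0.888, -0.0, 0.001]
ft_force: [-0.3, -0.5, 0.8]
grip_width: 0.0855
```

```bash
python3 - <<'E'
from h import *
st()
im={}
for n,rc in(('top',(244,160)),('scene',(216,455))):
    p,d,ci=snap(n); im[n]=p
    for t in('red_grip','blue_grip'):
        for r in spot_point(n,t)[:1]: print(n,t,r,atz(ci,r['location'],.115).round(4))
    w=(p.min(2)>165).astype(np.uint8); k,l,s,c=cv2.connectedComponentsWithStats(w)
    for i in range(1,k):
        if np.hypot(c[i][1]-rc[0],c[i][0]-rc[1])<25 and 15<s[i,4]<400:
            rr,cc=np.where(l==i); X=np.array([atz(ci,(r,q),.136)[:2] for r,q in zip(rr,cc)]); v=np.linalg.eigh(np.cov(X.T))[1][:,1]
            print(n,s[i],X.mean(0).round(4),np.degrees(np.arctan2(v[1],v[0])))
    hsv=cv2.cvtColor(p,cv2.COLOR_RGB2HSV); m=((hsv[...,0]<8)|(hsv[...,0]>172))&(hsv[...,1]>170)&(hsv[...,2]>70)&(d>0)
    rr,cc=np.where(m); P=np.array([(lambda ov:ov[0]+ov[1]*d[r,c])(ray(ci,(r,c))) for r,c in zip(rr,cc)])
    k=np.hypot(P[:,0]-.504,P[:,1]-.19)<.04; h,e=np.histogram(P[k,2],np.arange(.08,.15,.002)); print(h, 'modes', [float(e[i].round(3)) for i in np.argsort(h)[::-1][:4]])
a=cv2.resize(im['top'][150:350,60:260],(400,400)); b=cv2.resize(im['scene'][140:340,350:550],(400,400))
save(np.hstack([a,b]),'p5.png')
E
```

```text
8.77 [0.587  0.0726 0.2438] yaw 2.185 tilt z [ 0.002 -0.001 -1.   ] j [ 1.240e-01  4.250e-01  2.620e-01  1.407e+00 -1.000e-03  1.080e+00] F [-0.3 -0.5  0.8] w 0.0855
top blue_grip {'location': [183.6, 455.9], 'conf': 0.87} [ 0.6001 -0.1916  0.115 ]Traceback (most recent call last):
  File "<stdin>", line 15, in <module>
IndexError: too many indices for array: array is 1-dimensional, but 2 were indexed
```

Emit:
arm_command(
  translation=[
    [-0.7,-3,0],
    [-1.6,-6,0],
    [-2.6,-10,0],
    [-3.6,-14,0],
    [-4.5,-17,0],
  ],
  turn=[0,0,0,0,0],
  hand=[0,0,0,0,0],
)

```text
clock: 9.33
eef_pos: [0.4696, -0.0588, 0.2435]
tool_rot: [0.457, 0.889, -0.0, -0.001]
ft_force: [-0.8, -0.3, -0.0]
grip_width: 0.0854
```

Emit:
arm_command(
  translation=[
    [-1,-3.5,0],
    [-2,-7,0],
    [-3,-10,0],
    [-3,-11,0],
    [-3,-11,0],
  ],
  turn=[0,0,0,0,0],
  hand=[0,0,0,0,0],
)

```text
clock: 9.75
eef_pos: [0.3985, -0.1471, 0.2438]
tool_rot: [0.459, 0.888, 0.0, -0.0]
ft_force: [-0.2, 0.3, -0.7]
grip_width: 0.0854
```

```bash
python3 - <<'E'
from h import *
st()
im={}
for n,rc in(('top',(244,160)),('scene',(216,455))):
    p,d,ci=snap(n); im[n]=p
    w=(p.min(2)>165).astype(np.uint8); k,l,s,c=cv2.connectedComponentsWithStats(w)
    for i in range(1,k):
        if np.hypot(c[i][1]-rc[0],c[i][0]-rc[1])<25 and 15<s[i,4]<400:
            rr,cc=np.where(l==i); X=np.array([atz(ci,(r,q),.136)[:2] for r,q in zip(rr,cc)]); v=np.linalg.eigh(np.cov(X.T))[1][:,1]
            print(n,s[i],X.mean(0).round(4),np.degrees(np.arctan2(v[1],v[0])))
    hsv=cv2.cvtColor(p,cv2.COLOR_RGB2HSV); m=((hsv[...,0]<8)|(hsv[...,0]>172))&(hsv[...,1]>170)&(hsv[...,2]>70)&(d>0)
    rr,cc=np.where(m); P=np.array([(lambda ov:ov[0]+ov[1]*d[r,c])(ray(ci,(r,c))) for r,c in zip(rr,cc)]).reshape(-1,3)
    k=np.hypot(P[:,0]-.504,P[:,1]-.19)<.04; h,e=np.histogram(P[k,2],np.arange(.08,.15,.002)); print(h, 'modes', [float(e[i].round(3)) for i in np.argsort(h)[::-1][:4]])
a=cv2.resize(im['top'][150:350,60:260],(400,400)); b=cv2.resize(im['scene'][140:340,350:550],(400,400))
save(np.hstack([a,b]),'p5.png')
E
```

```text
9.75 [ 0.3985 -0.1471  0.2438] yaw 2.1871 tilt z [ 0.  0. -1.] j [-0.354  0.093 -0.179  1.3    0.     0.601] F [-0.2  0.3 -0.7] w 0.0854
top [139 234  29  21 156] [0.5059 0.1922] 125.224639167008
[ 13  14  13  18  14  20 208 295  49  10  21  18  16  13  17  12  21  12
  18  18  17  10  13  18  21  23  38 136 135  10   0   0   0   0] modes [0.094, 0.092, 0.134, 0.136]
scene [451 203  23  13  93] [0.5056 0.1915] 125.70127933434252
scene [419 206  36  26 143] [0.5204 0.1494] 136.28016726552062
[ 30  33  26  36  38  70 251  82  25  23  25  31  23  28  26  23  26  33
  22  32  19  32  24  34  29  31  66 114  29   0   0   0   0   0] modes [0.092, 0.134, 0.094, 0.09]
```

View pics/p5.png

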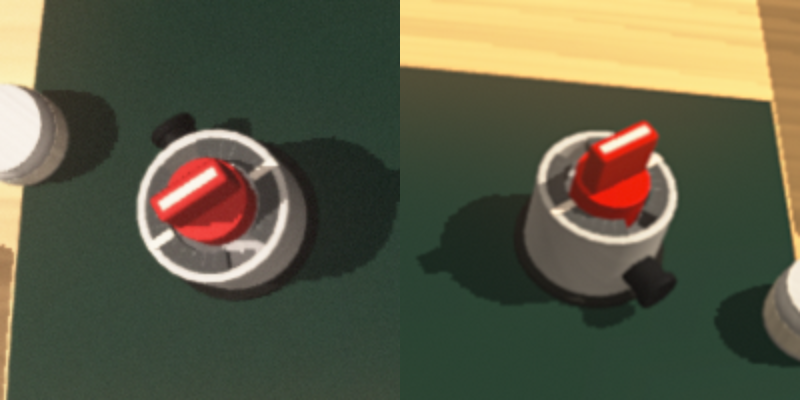

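The bar is in line with the white marks at 125°. The cap top is at about 94 mm and the bar top at about 136 mm, which puts the bar centre at about 115 mm, so it is locked. Handing in.

```bash
python3 -c "
from workcell import *; print(job_done())"
```

```text
the job is handed in; nothing more can be done
None
```

The red cap is locked and released, and I handed the job in at about 10 s of the 32 s. I gripped its bar, pressed it about 16 mm (both cameras agreed on the depth), turned it 90° clockwise while it was down, eased it up and let go.

- **Red cap:** in the last look from both cameras the bar stood at about 125°, in line with the white marks. The bar top was at about 136 mm, so its centre is at about 115 mm, and it sat about 2 mm from the pot's axis.
- **Forces:** the wrist force while pressing and turning stayed at about 12 N in the readings. That was 2–3 N below what the spring figures predict, so I pressed 2 mm deeper and checked the depth with the cameras before turning.
- **Blue cap:** the arm stayed well clear of it. I did not measure its angle; one network reading put its grip within about 5 mm of the starting reading, which I take as network scatter.
- **Failed check:** one check script stopped with an error because the arm blocked the top camera. I moved the arm aside and repeated the check without trouble.

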